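# Pin the pastry delivery chest shut

### The job

The pastry chest on the counter is ready for the delivery van: swing its steel hasp over the eye on the front so that it hangs down flat, then drop the red-knobbed pin fully home through the eye, its collar resting on the eye, and let go. Leave the blue-knobbed pin standing in its rack.

Things in the scene. Friction and masses are not known exactly. Their poses are not given: they have to be found in the camera images.
- hasp (a joint): Steel strap 66 mm wide, 92 long, 5 thick on a stiff hinge at the top front edge of the chest. Rad: 0 = hanging flat on the front (shut, eye poking out through its slot), 1.57 = straight out, 3.14 = upright, more = leaning back over the lid, where it starts and stays (stop 3.74). Pushed from behind below about 2.5 it falls shut by itself. Slot 46 mm wide, 42 to 78 mm from the hinge; the rest is solid.
- eye (a point): Centre of the level steel ring (8 mm bar, hole 28 mm) on the front of the fixed burgundy chest (180 x 280, 130 mm high), 84 mm above the counter, half-way up the bar. x: level, straight out of the front (away from the robot), y along it, z up. Chest front 36 mm behind (-x), lid top 46 mm above. Hasp's hinge axis along y, 28 mm behind (-x), 50 mm above, strap centred on y = 0. Clear below.
- pin_grip (a point): Middle of the red knob (26 mm across, 48 tall) of the upright pin to use, 101 mm long, 120 g. Below the knob a collar 40 mm across, 5 thick, underside 29 mm below this point, then a 20 mm shank 48 long, tapering to 8 mm over the last 22. Hangs by its collar in a fixed wooden rack 60 x 160, 60 mm high: this point starts 89 mm above the counter; seated in the eye it is 33 mm above the eye's centre.
- spare_grip (a point): Middle of the blue knob of the spare pin, otherwise the same as the red one. It stands in the rack's other hole, 100 mm from the red pin along the rack, and stays there.
Mind the look-alikes: they are no part of the job. What is shaped like the part that bears pin_grip but orange is not meant.

How it is judged:
By the outcome, as a careful person would: the job done as asked, in the order asked, and still so for the second after the job is handed in, with the robot touching nothing.
It also fails if it takes over 51 s, if anything falls off the work surface, if the arm or the gripper's body presses on something with over 40 N, if the wrist force passes 120 N, or if a joint passes its speed limit or range.

### The arm

A 6-joint arm with a two-finger parallel gripper is mounted at the origin on the work surface. World frame = base frame: x ahead of the robot, y to its left, z up, the work surface at z = 0. Lengths are in m, angles in rad, forces in N, time in s.
With the tool pointing down it reaches from about 0.3 to 0.775 m from the base axis. Payload 14.6 kg.
Tool frame: the origin (TCP) lies midway between the tips of the shut fingers; the grasp point (between the pads) lies env.grip_point_offset behind it (env.grip_point_offset is the distance from the TCP to the grasp point, in m); z points along the fingers, y is the line along which they close (so a half turn about z gives the same grasp; the last joint's range is limited). The gripper opens to 85 mm and grips with 20 to 120 N. Pads are 22 mm wide; open, the fingers measure 114 mm over their backs; the gripper's body (76 mm by 85 mm) begins 54 mm behind the grasp point. The pads swing forward as they close: fully open they stand 13 mm farther back than shut.
Start: joints at [-1.35, 0.3, 1.521, -0, 1.321, -0.067], TCP at [0.156, -0.527, 0.193] pointing down, gripper open.
Joint ranges: [-3.03, 3.03], [-0.79, 2.21], [0.23, 2.52], [-1.04, 4.18], [0, 3.07], [-2.55, 2.55]. Speed limits (rad/s): [2.22, 2.22, 2.57, 3.14, 3.14, 3.14].

### API

Orientations are given as a rotation vector (axis times angle).
In Python, from workcell import env gives the robot as it stands. The module is installed in compiled form; this text tells all that it offers.
- The arm moves only by the tool move_arm, never from a script. Its arguments are lists of equal length, an entry for each row: "travel": the shift along the tool's x, y, z normalised to -1 to 1, where 1 is 150 mm, a list of three; "yaw": the turn about the tool's z normalised to -1 to 1, where 1 is pi rad; "gripper": the opening, from -1 (shut) to 1 (fully open). In form: {"travel": [[tx, ty, tz], ...], "yaw": [yaw, ...], "gripper": [gripper, ...]}. A call has 1 to 12 rows; each row shifts and turns the commanded pose from where the row before left it, along the tool's axes as they then stand; what a row does not reach is not made up. A row lasts 1/10 s, in which the tool goes at most 50 mm and 8.59 degrees, less where a joint would pass 70% of its speed; a pose out of reach is approached as far as the arm can. A call with a number of a shift or a turn outside -1 to 1 is refused whole. A call with a gripper value outside its range is refused whole. The fingers move at their own pace and stop on an object; "force" is the grip in N (left out, the last holds). Time passes only in rows, so rows that do not move let the fingers close. It gives the time, the measured TCP pose, the force, the opening and the grip force at its end, in the units of the state.
- env.sense(): the state, without advancing time (a new reading comes with each control period).
- env.capture(name): name is "scene" or "side" or "wrist"; returns the picture (480x640x3 uint8, red, green, blue); there is no depth.
- env.camera_info(name): a dict with "camera_matrix" (3x3 intrinsics, pixels), "extrinsics" (4x4, takes a point from world to camera coordinates). Camera axes: x right, y down, z forward; pixel columns grow to the right and rows downward; lengths in m; the calibration is good to about 2 mm. The wrist camera is an equidistant fisheye: a pixel r from the principal point sees the ray r / f radians off the axis. A picture is of the moment at which its call begins: read the wrist's pose just before it. camera_info takes no time and is no camera call; for the wrist camera it gives the pose at the moment of the call.
- env.job_done(): hands the job in; it is judged then, once.
Trained networks look in the newest picture that a camera, given by its name, has taken for a name from the list of things; names that differ only in an ending like _2 or _b are one class to them, and where a whole thing is asked for, a point or a joint stands for the part that bears it (a point fixed in the world has none). Each returns a list of dicts, best first, with "confidence" (0 to 1); they miss things now and then, are a little off and sometimes report something else, mostly with a low value. They report only what shows in the picture. A call takes as long as a camera call. They do not tell look-alikes from the thing itself.
- env.spot_in(query, camera): "uv" ([column, row] in pixels, amid what is visible of it).
- env.silhouettes(query, camera): "mask" (480x640 bool, what is visible of it) and "uv" ([column, row] in pixels, amid what is visible of it).
- env.spot_point(query, camera): "uv" ([column, row] in pixels: a listed point, or the origin of a listed thing).
The state is a dict: "time_s": time; "q": joint angles; "joint_vel": joint speeds; "effort": joint torques, N m; "ee_pos": TCP position; "ee_rot": TCP orientation; "contact_force": force on the tool from outside, world axes, zero at the start; "torque": the same for the moment, N m; "width": opening from 0.0 (shut) to 1.0 (fully open); "grasp_force": force on a finger pad.
Only numpy, scipy, OpenCV 4.12 (cv2) and the standard library are available. Lean on these libraries where they do the work, as an engineer would, in place of code of your own. Each camera call takes 0.05 s, during which the arm holds its last target. There are 200 camera calls.

## Working session

There is one attempt and no reset: what is moved stays moved. The work goes in short steps, Python scripts to look and compute and a tool call to move; the robot and the scene stay as the last step left them, time stands still between calls to the robot, and variables do not carry over. Pictures are saved under pics/ and viewed, at most 12 in all, crops included, and the job is handed in when it is done.

Besides the shell and the picture viewer there is one more tool, called after "Emit:" as name(argument=value, ...) on one line, values as JSON. move_arm: Moves the arm, as the interface text tells. Its arguments: {"type":"object","properties":{"travel":{"type":"array","items":{"type":"array","items":{"type":"number"}}},"yaw":{"type":"array","items":{"type":"number"}},"gripper":{"type":"array","items":{"type":"number"}},"force":{"type":"number"}},"required":["travel","yaw","gripper"]}

```bash
mkdir -p pics; cat > h.py <<'E'
import numpy as np, cv2
from workcell import env
def tri(obs):
    # obs: list of (cam, uv)
    A=[];
    for c,uv in obs:
        i=env.camera_info(c);K=np.array(i["camera_matrix"]);E=np.array(i["extrinsics"])
        P=K@E[:3]
        A+= [uv[0]*P[2]-P[0], uv[1]*P[2]-P[1]]
    X=np.linalg.svd(np.array(A))[2][-1]; return X[:3]/X[3]
def proj(c,X):
    i=env.camera_info(c);K=np.array(i["camera_matrix"]);E=np.array(i["extrinsics"])
    p=E[:3,:3]@X+E[:3,3]; p=K@p; return p[:2]/p[2]
def planez(c,uv,z):
    i=env.camera_info(c);K=np.array(i["camera_matrix"]);E=np.array(i["extrinsics"])
    d=E[:3,:3].T@np.linalg.inv(K)@np.array([uv[0],uv[1],1.]); o=-E[:3,:3].T@E[:3,3]
    return o+d*(z-o[2])/d[2]
E
python3 - <<'E'
from h import *
a=env.capture("scene");b=env.capture("side")
for q in ["pin_grip","spare_grip","eye","hasp"]:
    for c in ["scene","side"]:
        print(q,c,[(np.round(d["uv"],1).tolist(),round(d["confidence"],2)) for d in env.spot_point(q,c)][:4])
cv2.imwrite("pics/a.png",a[:,:,::-1]);cv2.imwrite("pics/b.png",b[:,:,::-1])
print(env.sense()["time_s"],env.grip_point_offset)
E
```

```text
pin_grip scene [([260.5, 248.7], 0.97), ([230.4, 231.8], 0.86), ([181.8, 254.6], 0.79), ([227.2, 211.8], 0.51)]
pin_grip side [([380.0, 157.5], 0.97), ([344.1, 137.7], 0.97), ([425.1, 155.9], 0.84), ([217.1, 314.8], 0.69)]
spare_grip scene [([181.7, 224.9], 0.7)]
spare_grip side [([392.8, 128.5], 0.82)]
eye scene [([429.3, 314.9], 0.59)]
eye side [([217.5, 316.9], 0.96)]Traceback (most recent call last):
  File "<stdin>", line 5, in <module>
ValueError: it knows: eye, pin_grip, spare_grip
```

```bash
python3 - <<'E'
from h import *
a=env.capture("scene");b=env.capture("side")
cv2.imwrite("pics/a.png",a[:,:,::-1]);cv2.imwrite("pics/b.png",b[:,:,::-1])
print(env.sense()["time_s"],env.grip_point_offset)
e=tri([("scene",(429.3,314.9)),("side",(217.5,316.9))]);print("eye",e)
for s in [(260.5,248.7),(230.4,231.8),(181.8,254.6),(181.7,224.9)]:
    print(s,"z=.089",planez("scene",s,.089))
for s in [(380,157.5),(344.1,137.7),(425.1,155.9),(392.8,128.5)]:
    print(s,"z=.089",planez("side",s,.089))
E
```

```text
0.5 0.0187
eye [0.59054946 0.10181568 0.08069038]
(260.5, 248.7) z=.089 [ 0.50582615 -0.22831068  0.089     ]
(230.4, 231.8) z=.089 [ 0.4672254 -0.3112644  0.089    ]
(181.8, 254.6) z=.089 [ 0.57066091 -0.35724917  0.089     ]
(181.7, 224.9) z=.089 [ 0.4737018  -0.41815497  0.089     ]
(380, 157.5) z=.089 [ 0.46725133 -0.32486748  0.089     ]
(344.1, 137.7) z=.089 [ 0.55046941 -0.35491792  0.089     ]
(425.1, 155.9) z=.089 [ 0.38813666 -0.36186744  0.089     ]
(392.8, 128.5) z=.089 [ 0.46901445 -0.41923977  0.089     ]
```

View pics/a.png

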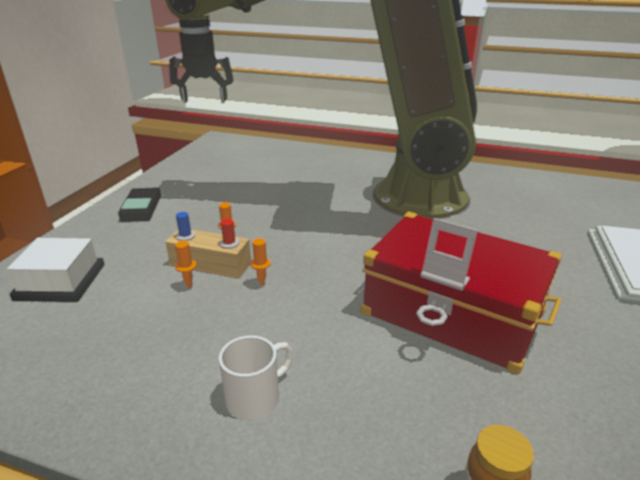

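View pics/b.png

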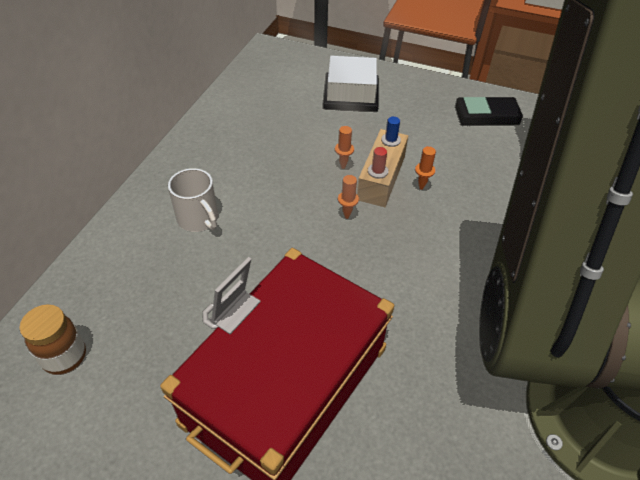

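The scene view shows the red knob at (228,233) and the blue one at (182,224) in the rack, with three orange decoys around them. The eye is at (432,315), and the hasp leans back at (450,250). In the side view, red is at (380,158), blue at (392,128) and the eye at (212,318), and the chest's top front edge runs from (293,254) to (170,385).

```bash
python3 - <<'E'
from h import *
for n,a,b in [("red",(228,233),(380,160)),("blue",(182,225),(392.8,128.5)),("o1",(260,250),(349,188)),("o2",(183,254),(345,140)),("o3",(225,213),(427,160)),("eye",(431,315),(214,318)),("hasp tip",(455,227),(250,264))]:
    X=tri([("scene",a),("side",b)]);print(n,X.round(4),(proj("scene",X)-a).round(1))
p=planez("side",(293,252),.13);q=planez("side",(166,385),.13);r=planez("side",(393,303),.13)
print(p,q,r,np.linalg.norm(p-q),np.linalg.norm(p-r)); d=p-q; print("front dir yaw",np.arctan2(d[0],-d[1]),"from p-r",np.arctan2(*(p-r)[[1,0]]))
print("eye z",planez("scene",(431,315),.084),planez("side",(214,318),.084))
s=env.sense();print(s["ee_pos"],s["ee_rot"],cv2.Rodrigues(np.array(s["ee_rot"]))[0].round(3))
E
```

```text
red [ 0.4658 -0.3191  0.0859] [-0.6 -0.8]
blue [ 0.4695 -0.4211  0.0868] [-0.2 -0.3]
o1 [ 0.4977 -0.2334  0.0798] [0.2 0.2]
o2 [ 0.5518 -0.3676  0.0749] [0.6 0.8]
o3 [ 0.3834 -0.3677  0.0774] [0.6 0.8]
eye [0.5935 0.1056 0.0829] [2.3 1.8]
hasp tip [0.5322 0.1034 0.2207] [-6.6 -6.2]
[ 0.51767883 -0.01681275  0.13      ] [0.58348109 0.24645492 0.13      ] [0.34800412 0.01737618 0.13      ] 0.27136655426564027 0.17308492339881557
front dir yaw -0.2449262543367365 from p-r -0.19883452414831623
eye z [0.59172944 0.10161652 0.084     ] [0.59333122 0.11002815 0.084     ]
[ 0.15607872 -0.52734765  0.19333487] [-3.10902069e+00 -4.50422401e-01  3.41065491e-05] [[ 0.959  0.284 -0.   ]
 [ 0.284 -0.959  0.   ]
 [-0.    -0.    -1.   ]]
```

Emit:
move_arm(travel=[[0, 0, -0.3], [0, 0, -0.3], [0.161, -0.182, -0.01], [0.161, -0.182, -0.01], [0.161, -0.182, -0.01], [0.161, -0.182, -0.01], [0.161, -0.182, -0.01], [0.161, -0.182, -0.01], [0.161, -0.182, -0.01], [0.161, -0.182, -0.01], [0.161, -0.182, -0.01], [0.161, -0.182, -0.01]], yaw=[0, 0, 0, 0, 0, 0, 0, 0, 0, 0, 0, 0], gripper=[-1, -1, -1, -1, -1, -1, -1, -1, -1, -1, -1, -1])

```text
time_s: 1.7
ee_pos: [0.3105, -0.1957, 0.2986]
ee_rot: [3.109, 0.45, 0.001]
contact_force: [0.3, -1.4, 1.1]
width: 0.004
grasp_force: 0.0
```

Emit:
move_arm(travel=[[0.161, -0.182, 0], [0.161, -0.182, 0], [0.161, -0.182, 0], [0.161, -0.182, 0], [0.161, -0.182, 0], [0.161, -0.182, 0], [0.161, -0.182, 0], [0, 0, 0], [0, 0, 0], [0, 0, 0], [0, 0, 0], [0, 0, 0]], yaw=[0, 0, 0, 0, 0, 0, 0, 0.0405, 0.0405, 0.0405, 0.0405, 0], gripper=[-1, -1, -1, -1, -1, -1, -1, -1, -1, -1, -1, -1])

```text
time_s: 2.9
ee_pos: [0.418, 0.0342, 0.2985]
ee_rot: [-3.122, 0.35, -0.0]
contact_force: [-0.1, -0.5, -0.0]
width: -0.001
grasp_force: 0.0
```

```bash
cat >> h.py <<'E'
def wray(uv,z):
    i=env.camera_info("wrist");K=np.array(i["camera_matrix"]);E=np.array(i["extrinsics"])
    a=(uv[0]-K[0,2])/K[0,0];b=(uv[1]-K[1,2])/K[1,1];t=np.hypot(a,b);s=np.sin(t)/max(t,1e-9)
    d=E[:3,:3].T@np.array([a*s,b*s,np.cos(t)]);o=-E[:3,:3].T@E[:3,3]
    return (o+d*(z-o[2])/d[2]).round(4)
E
python3 - <<'E'
from h import *
s=env.sense();print(s["time_s"],s["ee_pos"],cv2.Rodrigues(np.array(s["ee_rot"]))[0].round(3))
w=env.capture("wrist");cv2.imwrite("pics/w1.png",w[:,:,::-1])
for d in env.spot_point("eye","wrist"): print(d["uv"],d["confidence"],wray(d["uv"],.084))
E
```

```text
2.9 [0.41801382 0.03419493 0.29845028] [[ 0.975 -0.221  0.   ]
 [-0.221 -0.975 -0.   ]
 [ 0.    -0.    -1.   ]]
[225.8, 65.3] 0.8 [0.5877 0.0986 0.084 ]
```

View pics/w1.png

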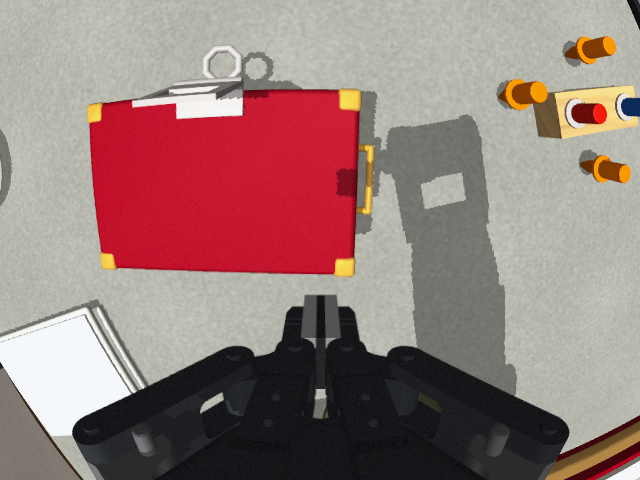

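The wrist view shows the eye ring at (222,63) and the hasp plate at (176-243, 85-118). The chest is well aligned with the tool. Next I'll go behind the strap and push it.

Emit:
move_arm(travel=[[0.05, -0.232, 0], [0.05, -0.232, 0], [0.05, -0.232, 0], [0, 0, 0], [0, 0, 0.2275], [0, 0, 0.2275], [0, 0, 0.2275], [0, 0, 0.2275], [0, 0, 0]], yaw=[0, 0, 0, 0, 0, 0, 0, 0, 0], gripper=[-1, -1, -1, -1, -1, -1, -1, -1, -1])

```text
time_s: 3.9
ee_pos: [0.4608, 0.1303, 0.1584]
ee_rot: [3.121, -0.343, -0.01]
contact_force: [-0.3, 0.0, -0.0]
width: -0.001
grasp_force: 0.0
```

```bash
python3 - <<'E'
from h import *
b=env.capture("side");a=env.capture("scene");cv2.imwrite("pics/b2.png",np.vstack([b[180:420,100:500],a[130:380,300:620][:, :320].copy() if 0 else cv2.resize(a[150:350,320:640],(400,250))])[:,:,::-1])
s=env.sense();print(s["time_s"],s["ee_pos"],s["contact_force"])
E
```

```text
4.0 [0.46313385 0.13082992 0.16293288] [0.01522093 0.48223233 0.66546401]
```

View pics/b2.png

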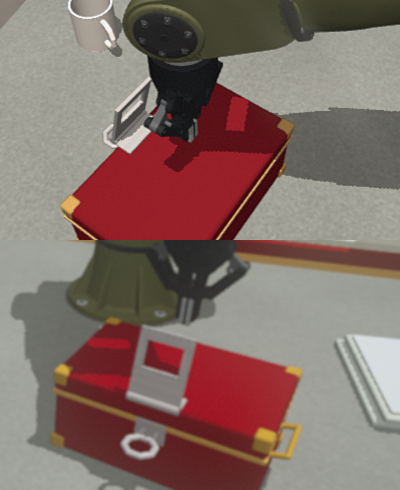

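The fingers are behind the strap: side crop (175,125), scene crop (188,310). Next I'll push forward.

Emit:
move_arm(travel=[[0.08, 0, 0], [0.08, 0, 0], [0.08, 0, 0], [0.08, 0, 0], [0.08, 0, 0], [0.08, 0, 0], [0.08, 0, 0], [0.08, 0, 0]], yaw=[0, 0, 0, 0, 0, 0, 0, 0], gripper=[-1, -1, -1, -1, -1, -1, -1, -1])

```text
time_s: 4.8
ee_pos: [0.5577, 0.1096, 0.1618]
ee_rot: [3.122, -0.347, -0.0]
contact_force: [-0.7, -0.3, 0.2]
width: -0.001
grasp_force: 0.1
```

Emit:
move_arm(travel=[[0.08, 0, 0], [0.08, 0, 0], [0.04, 0, 0], [0, 0, 0]], yaw=[0, 0, 0, 0], gripper=[-1, -1, -1, -1])

```text
time_s: 5.2
ee_pos: [0.5864, 0.1031, 0.1615]
ee_rot: [3.122, -0.347, -0.001]
contact_force: [-0.2, -1.3, 0.3]
width: 0.005
grasp_force: 0.0
```

```bash
python3 - <<'E'
from h import *
b=env.capture("side");a=env.capture("scene");cv2.imwrite("pics/b3.png",np.vstack([b[180:420,100:500],cv2.resize(a[150:350,320:640],(400,250))])[:,:,::-1])
s=env.sense();print(s["time_s"],s["ee_pos"],s["contact_force"])
E
```

```text
5.3 [0.58569995 0.10345805 0.16176593] [-0.1745602   1.03578823 -0.58297954]
```

View pics/b3.png

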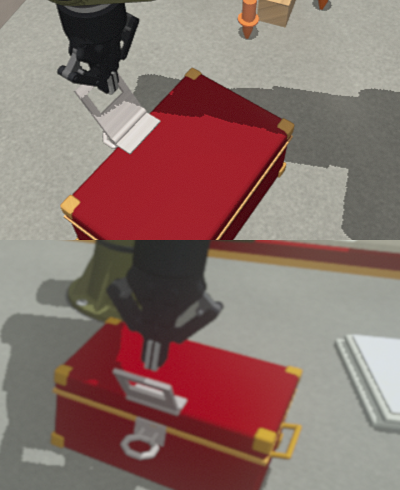

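The strap now leans forward, with the fingers behind it at crop (150,350). I'll wait to see whether it falls.

Emit:
move_arm(travel=[[0.06, 0, 0], [0.06, 0, 0], [0, 0, 0], [0, 0, 0], [0, 0, 0], [0, 0, -0.3], [0, 0, -0.3], [0, 0, -0.3], [0, 0, 0]], yaw=[0, 0, 0, 0, 0, 0, 0, 0, 0], gripper=[-1, -1, -1, -1, -1, 1, 1, 1, 1])

```text
time_s: 6.2
ee_pos: [0.6045, 0.0997, 0.304]
ee_rot: [-3.12, 0.346, -0.016]
contact_force: [0.7, 0.1, 0.6]
width: 0.677
grasp_force: 0.0
```

```bash
python3 - <<'E'
from h import *
b=env.capture("side");a=env.capture("scene");w=env.capture("wrist")
r=[(np.array(d["uv"]).round(1),d["confidence"],wray(d["uv"],.084)) for d in env.spot_point("eye","wrist")];print(r)
print([(d["uv"],d["confidence"]) for d in env.spot_point("eye","scene")],[(d["uv"],d["confidence"]) for d in env.spot_point("eye","side")])
cv2.imwrite("pics/b4.png",np.hstack([np.vstack([cv2.resize(b[260:380,150:310],(320,240)),cv2.resize(a[230:380,360:560],(320,240))]),w[:,160:560] if 1 else w])[:,:,::-1])
s=env.sense();print(s["time_s"],s["ee_pos"],s["contact_force"])
E
```

```text
[(array([324.5, 216.6]), 0.88, array([0.587 , 0.0976, 0.084 ]))]
[([427.8, 317.6], 0.96)] [([217.2, 315.0], 0.85)]
6.5 [0.60300916 0.09952483 0.29551048] [ 1.05218543  0.11014821 -0.22830338]
```

View pics/b4.png

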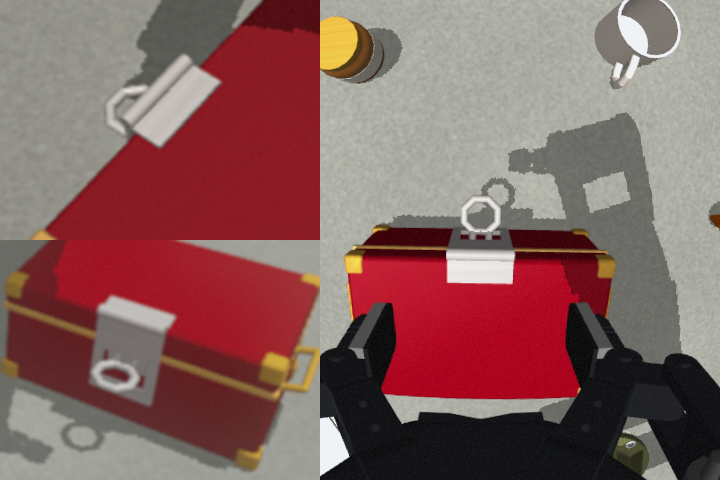

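The hasp hangs flat over the eye, with the ring at crop (481,214), which is wrist pixel (321,214). Next I'll go to the red pin.

Emit:
move_arm(travel=[[-0.025, 0.2655, 0], [-0.025, 0.2655, 0], [-0.025, 0.2655, 0], [-0.025, 0.2655, 0], [-0.025, 0.2655, 0], [-0.025, 0.2655, 0], [-0.025, 0.2655, 0], [-0.025, 0.2655, 0], [-0.025, 0.2655, 0], [-0.025, 0.2655, 0], [-0.025, 0.2655, 0], [0, 0, 0]], yaw=[0, 0, 0, 0, 0, 0, 0, 0, 0, 0, 0, 0], gripper=[0.2, 0.2, 0.2, 0.2, 0.2, 0.2, 0.2, 0.2, 0.2, 0.2, 0.2, 0.2])

```text
time_s: 7.7
ee_pos: [0.4652, -0.3223, 0.2955]
ee_rot: [-3.121, 0.353, 0.003]
contact_force: [0.1, 0.3, -0.5]
width: 0.604
grasp_force: 0.0
```

Emit:
move_arm(travel=[[0, 0, 0.25], [0, 0, 0.25], [0, 0, 0.25], [0, 0, 0]], yaw=[0, 0, 0, 0], gripper=[0.2, 0.2, 0.2, 0.2])

```text
time_s: 8.1
ee_pos: [0.4653, -0.317, 0.1793]
ee_rot: [-3.118, 0.346, 0.012]
contact_force: [-0.2, 0.3, 1.2]
width: 0.603
grasp_force: 0.0
```

```bash
python3 - <<'E'
from h import *
s=env.sense();print(s["time_s"],s["ee_pos"],s["ee_rot"],s["width"],s["q"][5])
w=env.capture("wrist")
hsv=cv2.cvtColor(w,cv2.COLOR_RGB2HSV)
m=((hsv[...,0]<4)|(hsv[...,0]>176))&(hsv[...,1]>150)&(hsv[...,2]>100)
n,l,st,c=cv2.connectedComponentsWithStats(m.astype(np.uint8))
for i in range(1,n):
    if st[i,4]>60: print("red",st[i],c[i])
for q in ["pin_grip","spare_grip"]:
    for d in env.spot_point(q,"wrist"): print(q,np.round(d["uv"],1),round(d["confidence"],2),wray(d["uv"],.089))
cv2.imwrite("pics/w5.png",w[:,:,::-1])
E
```

```text
8.1 [ 0.46531323 -0.31696986  0.17926713] [-3.11754293  0.34569335  0.0122055 ] 0.6025764404670814 1.1285416526258625
red [305 224  35  34 902] [321.71618625 239.92904656]
pin_grip [325.1 233.2] 0.93 [ 0.4654 -0.3225  0.089 ]
pin_grip [211.6 208.4] 0.89 [ 0.5046 -0.2406  0.089 ]
pin_grip [362.4 106.4] 0.66 [ 0.5538 -0.3701  0.089 ]
pin_grip [401.3 305.7] 0.65 [ 0.3894 -0.3717  0.089 ]
spare_grip [446.3 199.8] 0.92 [ 0.4717 -0.4223  0.089 ]
```

View pics/w5.png

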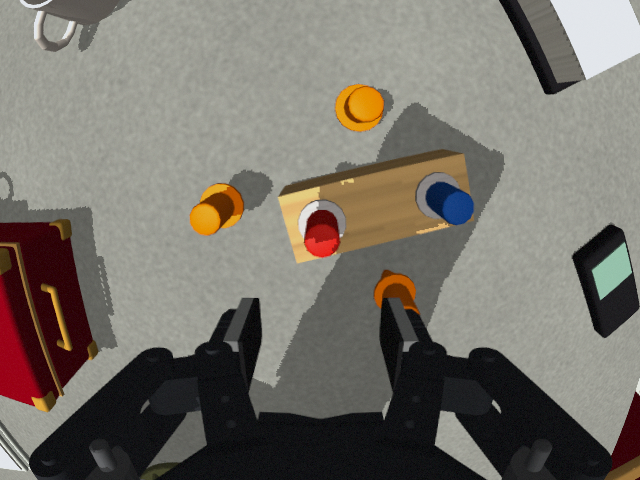

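The wrist view shows the red knob centred at (322,240), blue at (455,205), and orange decoys at (210,215), (362,105) and (397,295), all clear of the fingers.

Emit:
move_arm(travel=[[0, 0.02, 0.15], [0, 0, 0.2], [0, 0, 0.2], [0, 0, 0.12], [0, 0, 0.08], [0, 0, 0], [0, 0, 0], [0, 0, 0], [0, 0, 0], [0, 0, 0], [0, 0, 0]], yaw=[0, 0, 0, 0, 0, 0, 0, 0, 0, 0, 0], gripper=[0.2, 0.2, 0.2, 0.2, 0.2, 0.2, -1, -1, -1, -1, -1], force=50)

```text
time_s: 9.35
ee_pos: [0.4686, -0.3228, 0.0759]
ee_rot: [3.119, -0.346, 0.01]
contact_force: [0.2, -0.5, -0.9]
width: -0.001
grasp_force: 0.0
```

```bash
python3 - <<'E'
from h import *
b=env.capture("side");a=env.capture("scene");w=env.capture("wrist")
cv2.imwrite("pics/b6.png",np.hstack([np.vstack([cv2.resize(b[90:210,320:480],(320,240)),cv2.resize(a[170:290,150:310],(320,240))]),w[:,120:560]])[:,:,::-1])
s=env.sense();print(s["time_s"],s["ee_pos"],s["contact_force"],s["width"])
E
```

```text
9.5 [ 0.46816277 -0.32277037  0.07512942] [ 0.76627271  1.62011718 15.93924844] 0.0005832086941314191
```

View pics/b6.png

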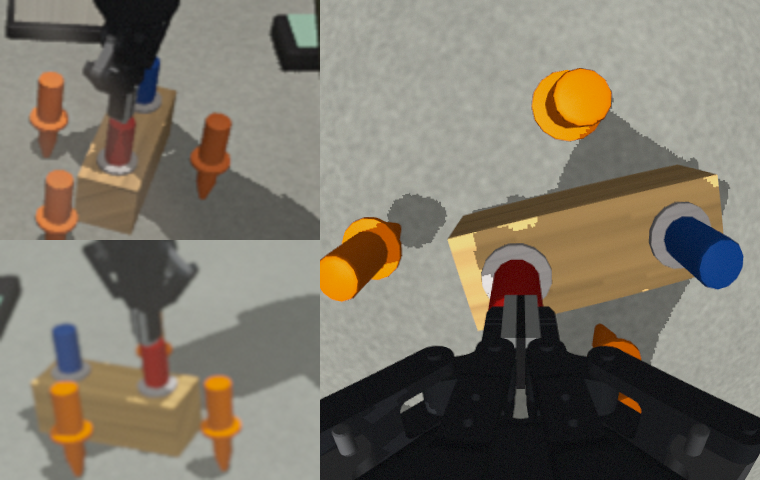

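```bash
python3 - <<'E'
from h import *
s=env.sense();t=np.array(s["ee_pos"])
for dz in (0,.02,.04): print(dz,proj("side",t+[0,0,dz]),proj("scene",t+[0,0,dz]))
i=env.camera_info("wrist");E=np.array(i["extrinsics"]);print("cam",-E[:3,:3].T@E[:3,3], i["camera_matrix"][0])
def wp(X):
    K=np.array(i["camera_matrix"]);p=E[:3,:3]@X+E[:3,3];r=np.hypot(*p[:2]);th=np.arctan2(r,p[2]);return (p[:2]/r*th*[K[0,0],K[1,1]]+K[:2,2]).round(1)
for dz in (0,.02,.04): print(wp(t+[0,0,dz]))
for X in [(.466,-.320,.065),(.466,-.32,.113),(.4710,-.4205,.113),(.471,-.4205,.065)]: print(X,wp(np.array(X)))
for X in [(.466,-.320,.065),(.466,-.32,.113)]: print(X,proj("side",np.array(X)),proj("scene",np.array(X)))
print(s["q"],s["effort"])
E
```

```text
0 [378.520583   163.53394207] [225.70333594 237.09067217]
0.02 [379.53738036 155.60158977] [224.66651214 228.4222384 ]
0.04 [380.58330881 147.4419767 ] [223.60711041 219.56504026]
cam [ 0.5417881  -0.33907909  0.25578948] [371.64829954   0.         320.25654518]
[319.5 280.7]
[319.6 296.9]
[319.7 316.7]
(0.466, -0.32, 0.065) [315.5 278.2]
(0.466, -0.32, 0.113) [314.5 319.8]
(0.471, -0.4205, 0.113) [527.  259.6]
(0.471, -0.4205, 0.065) [485.6 231.9]
(0.466, -0.32, 0.065) [378.6655715  168.64392711] [227.9577932  241.10960149]
(0.466, -0.32, 0.113) [381.14719878 149.49866718] [225.50654088 220.2290651 ]
[-6.68217435e-01  4.59465589e-01  1.59307122e+00  4.67089536e-04
  1.08297647e+00  1.12338943e+00] [-1.26842491e+00 -5.05468869e+01 -2.64232010e+01 -5.00614811e-01
 -1.57706751e-01  1.83315256e-03]
```

```bash
python3 - <<'E'
from h import *
for n,t,c,o in [("start open",(.1561,-.5273,.1933),"scene",(204,100)),("b3",(.5857,.1035,.1618),"scene",(441.6,250)),("b3",(.5857,.1035,.1618),"side",(206,272)),("b2",(.4631,.1308,.1629),"side",(286,315))]:
    print(n,c,"obs",o,[proj(c,np.array(t)+[0,0,d]).round(0).tolist() for d in (0,.02,.04,.06)])
E
```

```text
start open scene obs (204, 100) [[207.0, 122.0], [206.0, 114.0], [205.0, 106.0], [204.0, 98.0]]
b3 scene obs (441.6, 250) [[439.0, 272.0], [441.0, 261.0], [442.0, 249.0], [444.0, 237.0]]
b3 side obs (206, 272) [[214.0, 285.0], [212.0, 277.0], [210.0, 268.0], [208.0, 259.0]]
b2 side obs (286, 315) [[288.0, 329.0], [287.0, 320.0], [287.0, 312.0], [286.0, 303.0]]
```

All views agree that the real finger tips sit about 38 mm above the reported TCP, so they closed on top of the knob (side (381,147), scene (226,220)). I'll back off and go 38 mm lower.

Emit:
move_arm(travel=[[0, 0, -0.1667], [-0.01, 0, -0.1667], [-0.01, 0, 0], [0, 0, 0], [0, 0, 0], [0, 0, 0.15], [0, 0, 0.15], [0, 0, 0.15], [0, 0, 0.093], [0, 0, 0.05], [0, 0, 0]], yaw=[0, 0, 0, 0, 0, 0, 0, 0, 0, 0, 0], gripper=[-1, 0.2, 0.2, 0.2, 0.2, 0.2, 0.2, 0.2, 0.2, 0.2, 0.2])

```text
time_s: 10.6
ee_pos: [0.4632, -0.3209, 0.0322]
ee_rot: [-3.122, 0.347, 0.002]
contact_force: [0.7, 0.5, 1.0]
width: 0.6
grasp_force: 0.0
```

Emit:
move_arm(travel=[[0, 0, 0], [0, 0, 0], [0, 0, 0], [0, 0, 0], [0, 0, 0]], yaw=[0, 0, 0, 0, 0], gripper=[-1, -1, -1, -1, -1], force=50)

```text
time_s: 11.1
ee_pos: [0.4642, -0.3206, 0.0342]
ee_rot: [-3.122, 0.346, -0.002]
contact_force: [0.6, 7.0, 5.0]
width: 0.292
grasp_force: 49.2
```

Emit:
move_arm(travel=[[0, 0, -0.15], [0, 0, -0.3], [0, 0, -0.3], [0, 0, -0.3], [0, 0, -0.28], [0, 0, 0]], yaw=[0, 0, 0, 0, 0, 0], gripper=[-1, -1, -1, -1, -1, -1])

```text
time_s: 11.7
ee_pos: [0.4649, -0.3222, 0.2394]
ee_rot: [3.117, -0.346, 0.014]
contact_force: [-0.1, 0.4, -2.1]
width: 0.291
grasp_force: 49.6
```

Emit:
move_arm(travel=[[0.0171, -0.2645, 0], [0.0171, -0.2645, 0], [0.0171, -0.2645, 0], [0.0171, -0.2645, 0], [0.0171, -0.2645, 0], [0.0171, -0.2645, 0], [0.0171, -0.2645, 0], [0.0171, -0.2645, 0], [0.0171, -0.2645, 0], [0.0171, -0.2645, 0], [0.0171, -0.2645, 0], [0, 0, 0]], yaw=[0, 0, 0, 0, 0, 0, 0, 0, 0, 0, 0, 0], gripper=[-1, -1, -1, -1, -1, -1, -1, -1, -1, -1, -1, -1])

```text
time_s: 12.9
ee_pos: [0.5869, 0.1025, 0.2318]
ee_rot: [-3.122, 0.34, 0.001]
contact_force: [0.1, -0.6, -2.4]
width: 0.295
grasp_force: 49.8
```

Emit:
move_arm(travel=[[0, 0, 0.15], [0, 0, 0.1], [0, 0, 0], [0, 0, 0], [0, 0, 0]], yaw=[0, 0, 0, 0, 0], gripper=[-1, -1, -1, -1, -1])

```text
time_s: 13.4
ee_pos: [0.5871, 0.0983, 0.1961]
ee_rot: [-3.122, 0.347, -0.003]
contact_force: [-0.2, 0.4, -1.4]
width: 0.293
grasp_force: 49.7
```

```bash
python3 - <<'E'
from h import *
b=env.capture("side");a=env.capture("scene");w=env.capture("wrist")
s=env.sense();print(s["time_s"],s["ee_pos"],s["ee_rot"],s["width"],s["contact_force"])
for c in ("scene","side"): print(c,[(np.round(d["uv"],1),round(d["confidence"],2)) for d in env.spot_point("eye",c)],[(np.round(d["uv"],1),round(d["confidence"],2)) for d in env.spot_point("pin_grip",c)])
print([(np.round(d["uv"],1),round(d["confidence"],2),wray(d["uv"],.084)) for d in env.spot_point("eye","wrist")])
t=np.array(s["ee_pos"]);g=t+[0,0,.0565];print("grip",g,proj("scene",g),proj("side",g),"tip",proj("scene",g-[0,0,.077]),proj("side",g-[0,0,.077]))
for e in [(.588,.099,.084),(.592,.104,.084)]: print(e,proj("scene",np.array(e)),proj("side",np.array(e)))
B=cv2.resize(b[210:360,140:300],(400,375),interpolation=2);A=cv2.resize(a[220:370,360:520],(400,375),interpolation=2)
cv2.imwrite("pics/c1.png",np.hstack([B,A])[:,:,::-1]);cv2.imwrite("pics/w7.png",w[:,:,::-1])
E
```

```text
13.55 [0.58696009 0.09840783 0.19574525] [-3.12213899e+00  3.46784470e-01 -1.85699065e-03] 0.29008960208172974 [ 1.0164003  -0.11122857 -1.33428092]
scene [(array([432. , 319.3]), 0.84)] [(array([225.5, 213.4]), 0.71), (array([179.3, 256.4]), 0.69), (array([443. , 221.3]), 0.61)]
side [(array([215.8, 315.2]), 0.77)] [(array([346.2, 189.8]), 0.89), (array([422.6, 161.3]), 0.85), (array([205.5, 240.6]), 0.7), (array([346.7, 138.6]), 0.49)]
[]
grip [0.58696009 0.09840783 0.25224525] [443.24413007 218.53593336] [206.38922597 240.41203986] tip [436.47499856 264.49214768] [213.88234177 276.69011509]
(0.588, 0.099, 0.084) [429.65557284 313.20146108] [220.6265744  313.31701126]
(0.592, 0.104, 0.084) [432.51679764 315.4210263 ] [216.6905099  315.10318946]
```

View pics/c1.png

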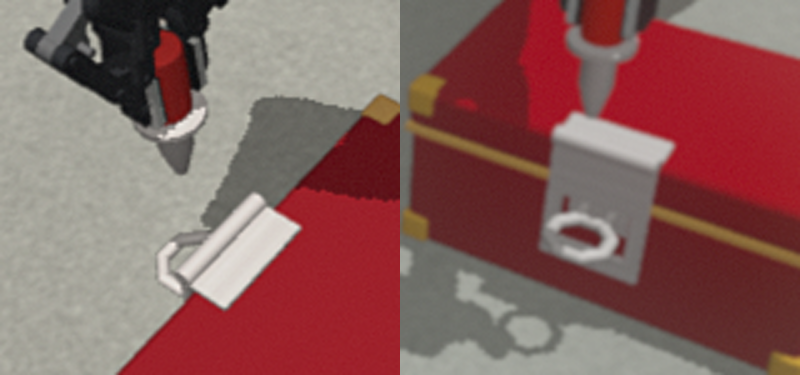

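The pin is held upright. Its tip is at side crop (181,173) and scene crop (595,113), and the ring centre is at side crop (190,263) and scene crop (582,238).

```bash
python3 - <<'E'
from h import *
f=lambda x,y:(140+x/2.5,210+y/2.5); g=lambda x,y:(360+(x-400)/2.5,220+y/2.5)
T=tri([("side",f(181,173)),("scene",g(595,113))]);
R=tri([("side",f(190,263)),("scene",g(582,238))])
R2=tri([("side",(215.8,315.2)),("scene",(432,317))])
C=tri([("side",f(171,117)),("scene",g(602,42))])
print("tip",T,"ring",R,R2,"collar",C, "ring z.084", planez("side",f(190,263),.084),planez("scene",g(582,238),.084))
print("tip z.175",planez("side",f(181,173),.175),planez("scene",g(595,113),.175))
w=cv2.imread("pics/w7.png");cv2.imwrite("pics/w7c.png",cv2.resize(w[60:340,200:440],(600,700)[:1]+(600,),interpolation=2))
E
```

```text
tip [0.58731512 0.10150907 0.17416694] ring [0.59253058 0.10467552 0.08478292] [0.59389661 0.10368435 0.08222909] collar [0.58712028 0.09988169 0.22201598] ring z.084 [0.59287948 0.10453325 0.084     ] [0.59132131 0.10434391 0.084     ]
tip z.175 [0.58693424 0.10283943 0.175     ] [0.58774963 0.10075903 0.175     ]
```

View pics/w7c.png

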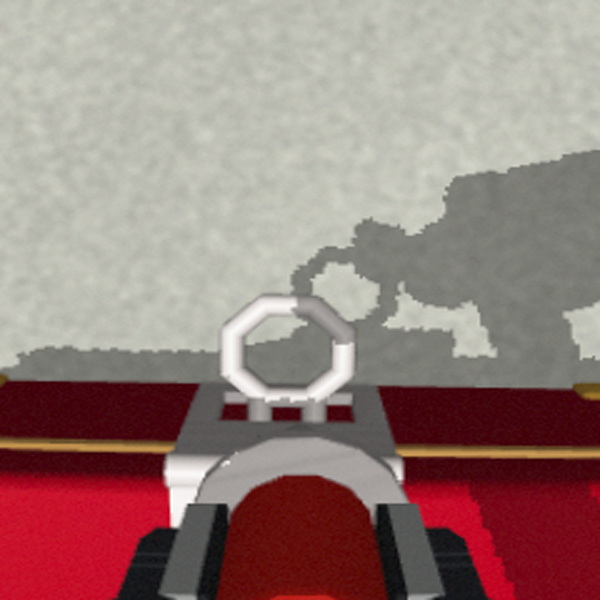

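```bash
python3 - <<'E'
from h import *
s=env.sense();t=np.array(s["ee_pos"]);i=env.camera_info("wrist");E=np.array(i["extrinsics"]);K=np.array(i["camera_matrix"])
def wp(X):
    p=E[:3,:3]@X+E[:3,3];r=np.hypot(*p[:2]);th=np.arctan2(r,p[2]);return (p[:2]/r*th*[K[0,0],K[1,1]]+K[:2,2]).round(1)
X=np.array([.975,-.221,0]);c=t+[0,0,.030]
print("collar front pred",wp(c+.02*X),"obs 321,264"); print("ring",wray((315.2,222),.084))
for r in (.018,-.018): pass
R=np.array([.5925,.1045,.084]);print("ring pred", wp(R),wp(R+.018*X),wp(R-.018*X))
print("tool vec",(R-t)@X,(R-t)@np.array([-.221,-.975,0]))
E
```

```text
collar front pred [319.5 265.2] obs 321,264
ring [0.5917 0.101  0.084 ]
ring pred [310.8 221.9] [310.7 200. ] [310.9 243.2]
tool vec 0.004284937499435017 -0.007138501298073148
```

Emit:
move_arm(travel=[[0.028, -0.0267, 0], [0, 0, 0.15], [0, 0, 0.2], [0, 0, 0.15], [0, 0, 0.1], [0, 0, 0.05], [0, 0, 0.05], [0, 0, 0]], yaw=[0, 0, 0, 0, 0, 0, 0, 0], gripper=[-1, -1, -1, -1, -1, -1, -1, -1])

```text
time_s: 14.6
ee_pos: [0.5917, 0.1015, 0.0897]
ee_rot: [3.122, -0.347, -0.0]
contact_force: [1.0, -0.1, -1.8]
width: 0.292
grasp_force: 49.7
```

Emit:
move_arm(travel=[[0, 0, 0.05], [0, 0, 0.05], [0, 0, 0.05], [0, 0, 0]], yaw=[0, 0, 0, 0], gripper=[-1, -1, -1, -1])

```text
time_s: 15.0
ee_pos: [0.5911, 0.1014, 0.0662]
ee_rot: [3.122, -0.347, -0.003]
contact_force: [-0.4, 0.7, -1.8]
width: 0.288
grasp_force: 49.7
```

Emit:
move_arm(travel=[[0, 0, 0.02], [0, 0, 0.01], [0, 0, 0]], yaw=[0, 0, 0], gripper=[-1, -1, -1])

```text
time_s: 15.3
ee_pos: [0.5917, 0.1015, 0.0628]
ee_rot: [3.122, -0.347, -0.0]
contact_force: [-0.0, 0.0, -0.9]
width: 0.288
grasp_force: 49.7
```

Emit:
move_arm(travel=[[0, 0, 0.01], [0, 0, 0], [0, 0, 0], [0, 0, 0], [0, 0, 0], [0, 0, -0.15], [0, 0, -0.25], [0, 0, -0.25], [0, 0, -0.25], [0, 0, 0]], yaw=[0, 0, 0, 0, 0, 0, 0, 0, 0, 0], gripper=[-1, 0.2, 0.2, 0.2, 0.2, 0.2, 0.2, 0.2, 0.2, 0.2])

```text
time_s: 16.3
ee_pos: [0.5935, 0.1017, 0.2021]
ee_rot: [-3.12, 0.346, -0.013]
contact_force: [-0.7, -0.1, -0.2]
width: 0.601
grasp_force: 0.0
```

```bash
python3 - <<'E'
from h import *
b=env.capture("side");a=env.capture("scene")
s=env.sense();print(s["time_s"],s["ee_pos"],s["width"],s["contact_force"])
B=cv2.resize(b[210:360,140:300],(400,375),interpolation=2);A=cv2.resize(a[220:370,360:520],(400,375),interpolation=2)
cv2.imwrite("pics/d1.png",np.hstack([B,A])[:,:,::-1])
E
```

```text
16.4 [0.5918089  0.10149571 0.19683265] 0.5977704059490269 [-0.43776649  0.78132336 -0.250892  ]
```

View pics/d1.png

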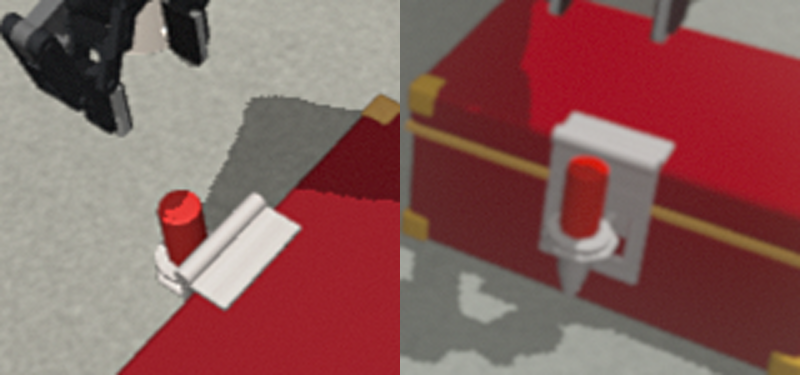

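The pin is seated upright with its collar on the ring at scene crop (582,238) and its tip showing below. The hasp is flat and the gripper is clear, so I'm handing it in.

```bash
python3 -c "
from workcell import env
print(env.job_done())"
```

```text
the job is handed in; nothing more can be done
None
```

The hasp hangs flat over the eye, the red-knobbed pin is fully home with its collar on the eye, and the gripper is clear. The blue pin was never touched. I handed the job in at about 16 s, and no verdict came back.

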